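Pull the filter panel, fit the key knob on the D-spindle and hold the purge valve open

TASK

Blow out the vacuum filter housing: first draw the flat filter panel straight up out of its slot by the top edge and stand it upright, fully down, in either slot of the wooden stand. Then take the loose black knob, turn it so that its D-shaped bore matches the D-shaped valve spindle beside the housing, push it fully onto the spindle and press spindle and knob down against the spring as far as they go, which opens the purge valve. Finish while still holding the knob pressed down (do not let go of it), and leave the other things on the bench where they are.

Things in the scene. Friction and masses are not known exactly. Their poses are not given: they have to be found in the camera images.
- purge_unit: fixed unit, at most 0.25 rad askew: base plate 100 x 300 x 12 mm with a grey slotted filter housing 52 (x) x 124 (y) mm at y = +65 mm, rim 72 mm up, a small gauge (top 93 mm) in the middle, and a steel purge valve at y = -85 mm, whose spindle stands out of a gland nut 62 mm up. Origin: centre of the underside, on the bench; x away from the robot, y to the left along it, z up
- housing_slot (a point): centre of the slot mouth in the top of the filter housing, level with the rim, 72 mm above the bench; frame as purge_unit. The slot is 13 mm wide (x) and 96 mm long (y), vertical, its floor 52 mm below this point; the mouth is flared
- filter_panel: loose flat filter panel, aluminium frame, paper pleats: 10 (x) x 90 (y) x 85 (z) mm, 0.13 kg. Origin: centre of its lower edge; z up. It stands in the housing, lower edge 20 mm above the bench; its plain top bar (26 mm tall, top 105 mm up) stands 33 mm clear of the rim, to be pinched across the 10 mm from above. A lift of 52 mm brings the lower edge level with the rim
- stand: fixed light wooden stand, 130 (x) x 100 (y) x 45 (z) mm, at most 0.3 rad askew, at the left or right of the bench. Origin: centre of its underside. Two open-ended saw slots run its whole length along y, at x = -30 and x = +30 mm, each 14 mm wide (22 mm at the flared mouth, the top at 45 mm), floor 15 mm above the bench
- slot_near (a point): centre of the floor of the stand's slot at x = -30 mm; frame as stand. A panel standing in it has its lower edge's centre here and its y along the slot
- slot_far (a point): centre of the floor of the stand's slot at x = +30 mm; frame as stand
- valve_knob: loose black knob, 46 mm tall, 0.1 kg, standing bore down on the bench on the side where the stand is not. Origin: centre of its underside. Round hub 46 mm across, 24 mm tall; on it a bar grip 16 (y) x 46 (x) x 22 (z) mm, one end a pointed nose with a thin line. +x points to the nose. Bore in the underside 22 mm across, 20 mm deep, its flat on the nose side, 6 mm from the axis
- knob_bore (a point): centre of the closed upper end of the knob's bore, on its axis 20 mm above the underside; frame as valve_knob. It meets spindle_tip when the knob is fully on
- spindle_tip (a point): centre of the top of the steel valve spindle, 95 mm above the bench when not pressed; z up. +x points out of the spindle's flat (roughly toward the robot): the knob's nose must point along it. D-section 20 mm across, flat 5 mm from the axis, 21 mm long, upper 3.5 mm tapered. 1 mm play all round to the bore; the knob goes on when turned right within about 0.1 rad
- spindle (a joint): how far the spindle is pressed down, m: 0 up, 0.010 fully down on its stop. Spring: 4 N to start, 12 N fully down. Fully pressed, the knob still clears the gland nut by 3 mm
- valve_turn (a joint): turn of the spindle about the vertical, rad, counterclockwise from above; at 0 the spindle's +x points along -x of purge_unit. Starts within 0.8 either way, stiff (0.15 N m), stays where it is
- collet_nut_0: bystander: black collet nut lying flat, 53 mm across, 22 mm tall; leave it
- collet_0: bystander: steel spring collet standing, 34 mm across, 46 mm tall; leave it
- spanner_17: bystander: spanner lying flat, 174 x 31 x 10 mm; leave it
- hex_key_0: bystander: hex key lying flat, 39 x 104 x 8 mm; leave it
- vac_plug_0: bystander: black rubber plug standing, 35 mm across, 37 mm tall, round all the way up; leave it
- toolholder_0: bystander: steel tool holder standing behind the unit, 64 mm across, 110 mm tall; leave it
- screw_bin: bystander: open bin of screws, 66 x 100 x 43 mm; leave it
Things that resemble listed ones, but are neither listed nor needed, are in the scene too. Several things have the shape of the filter_panel; the one meant has the colours described above. What is shaped like the valve_knob but pink is not meant.

How it is judged (in metres and radians):
On the way, in this order (a step that is already met when the one before it is completed fails the run):
1. the filter panel is drawn up clear of its housing (z of filter_panel in the frame of housing_slot above 0.003 m), for 0.1 s.
2. the panel stands upright and fully down in a slot of the stand, let go (((x of filter_panel in the frame of slot_near between -0.008 and 0.008 m and y of filter_panel in the frame of slot_near between -0.03 and 0.03 m and z of filter_panel in the frame of slot_near between -0.004 and 0.006 m) or (x of filter_panel in the frame of slot_far between -0.008 and 0.008 m and y of filter_panel in the frame of slot_far between -0.03 and 0.03 m and z of filter_panel in the frame of slot_far between -0.004 and 0.006 m)) and angle between filter_panel's own z axis and vertical below 0.2 rad and contact force between the fingers and filter_panel below 0.1 N), for 0.2 s.
3. the knob is fully on the spindle, bore matched to the flat (z of knob_bore in the frame of spindle_tip between -0.004 and 0.003 m and horizontal distance between knob_bore and spindle_tip below 0.0035 m and angle between the x axis of knob_bore and the x axis of spindle_tip, either way round below 0.25 rad and angle between valve_knob's own z axis and vertical below 0.12 rad), for 0.2 s.
At the end, for the whole second after the job is handed in: Panel let go in a slot of the stand, within 8 mm across, 30 mm along, 6 mm of its floor, tilt under 0.2 rad; knob within 3 mm of fully on, 3.5 mm of the axis, 0.25 rad of the flat, tilt under 0.12 rad; spindle pressed more than 7 of 10 mm, fingers on the knob with more than 3 N (all of step 2 and all of step 3 and value of joint spindle above 0.007 m and contact force between the fingers and valve_knob above 3 N); the arm keeps its last pose, push and grip.
It fails at once if the purge valve is pressed while the panel is still in its housing (value of joint spindle above 0.003 m and z of filter_panel in the frame of housing_slot below 0 m and horizontal distance between filter_panel and housing_slot below 0.03 m).
It fails at once if a bystander is pushed more than 40 mm out of its place (distance of any of collet_nut_0, collet_0, spanner_17, hex_key_0, vac_plug_0, toolholder_0, screw_bin from where it was at the start of the episode above 0.04 m).
It also fails if it takes over 64 s, if anything falls off the work surface, if the arm or the gripper's body presses on something with over 40 N, if the wrist force passes 120 N, or if a joint passes its speed limit or range.

ROBOT

A 6-joint arm with a two-finger parallel gripper is mounted at the origin on a cart in front of the work surface, level with it; the furniture and walls round the work are solid. World frame = base frame: x ahead of the robot, y to its left, z up, the work surface at z = 0. Lengths are in mm, angles in degrees, forces in N, time in s.
With the tool pointing down it reaches from about 350 to 850 mm from the base axis. Payload 8.1 kg.
Tool frame: the origin (TCP) lies at the very end of the fingers, on their centre line; the grasp point (between the pads) lies 19 mm behind it; z points along the fingers, y is the line along which they close (so a half turn about z gives the same grasp; the last joint's range is limited). The gripper opens to 85 mm and grips with 20 to 120 N. Pads are 22 mm wide; open, the fingers measure 114 mm over their backs; the gripper's body (76 mm by 85 mm) begins 54 mm behind the grasp point. The pads swing forward as they close: fully open they stand 13 mm farther back than shut.
Start: joints at [-68.491, 7.471, 85.268, -0, 87.261, -4.893], TCP at [266.819, -537.413, 231.292] pointing down, gripper open.
Joint ranges: [-169.43, 169.43], [-51.17, 129.36], [1.28, 143.12], [-76.62, 256.62], [0, 156.53], [-152.29, 152.29]. Speed limits (degrees/s): [136.94, 136.94, 159.86, 180, 180, 180].

INTERFACE

Orientations are given as [roll, pitch, yaw] about the fixed x, y, z axes, in that order (R = Rz(yaw) Ry(pitch) Rx(roll)).
In Python, from bench import sense, eyes, job, models gives the robot as it stands. The module is installed in compiled form; this text tells all that it offers.
- The arm moves only by the tool apply_moves, never from a script. Its argument "rows" is a list of rows, each a list of 6 numbers: the shift along the tool's x, y, z in mm, then the turn, a rotation vector about the tool's x, y, z in rad. In form: [[dx, dy, dz, rx, ry, rz], ...]. A call has exactly 5 rows; each row shifts and turns the commanded pose from where the row before left it, along the tool's axes as they then stand; what a row does not reach is not made up. A row lasts 1/8 s, in which the tool goes at most 62.5 mm and 10.7 degrees, less where a joint would pass 70% of its speed; a pose out of reach is approached as far as the arm can. A call is refused whole if a number of a shift passes 62.5 or a number of a turn 0.188, either way. A call with a gripper value outside its range is refused whole. "fingers" is the finger opening in mm, from 0 to 85.4, set as the call begins (left out, the last holds). The fingers move at their own pace and stop on an object; "grip_force" is the grip in N (left out, the last holds). Time passes only in rows, so rows that do not move let the fingers close, or fill a call up. It gives the time, the measured TCP pose, the force, the opening and the grip force at its end, in the units of the state.
- sense(): the state, without advancing time (a new reading comes with each control period).
- eyes.snapshot(name): name is "scene" or "top" or "wrist"; returns (picture, depth): 400x640x3 uint8, red, green, blue; 400x640 float32, mm along the optical axis (not along the pixel's ray), 0 where there is no reading.
- eyes.get_calibration(name): a dict with "intrinsics" (3x3 intrinsics, pixels), "R" (3x3) and "t" (3): a world point X has camera coordinates R X + t; the wrist camera has in their place "mount" (4x4, takes a point from camera to tool coordinates, whose origin is the TCP and whose axes are the flange's). Camera axes: x right, y down, z forward; pixel columns grow to the right and rows downward; lengths in mm; the calibration is good to about 2 mm. A picture is of the moment at which its call begins: read the wrist's pose just before it. get_calibration takes no time and is no camera call.
- job.hand_in(): hands the job in; it is judged then, once.
Trained networks look in the newest picture that a camera, given by its name, has taken for a name from the list of things; names that differ only in an ending like _2 or _b are one class to them, and where a whole thing is asked for, a point or a joint stands for the part that bears it (a point fixed in the world has none). Each returns a list of dicts, best first, with "confidence" (0 to 1); they miss things now and then, are a little off and sometimes report something else, mostly with a low value. They report only what shows in the picture. A call takes as long as a camera call. They do not tell look-alikes from the thing itself.
- models.boxes_of(name, camera): "xyz" ([x, y, z] in mm, in world coordinates, good to about 4 mm: the middle of the surface that is visible of it).
- models.cut_out(name, camera): "pixels" (400x640 bool, what is visible of it).
- models.place_of(name, camera): "xyz" ([x, y, z] in mm, in world coordinates, good to about 4 mm: a listed point, or the origin of a listed thing).
The state is a dict: "time": time; "joint_pos": joint angles; "qd": joint speeds; "joint_efforts": joint torques, N m; "tool_pos": TCP position; "tcp_rot": TCP orientation; "ft_force": force on the tool from outside, world axes, zero at the start; "wrist_torque": the same for the moment, N m; "finger_gap": finger opening in mm; "grip_force": force on a finger pad.
Only numpy, scipy, OpenCV 4.12 (cv2) and the standard library are available. Lean on these libraries where they do the work, as an engineer would, in place of code of your own. Each camera call takes 0.05 s, during which the arm holds its last target. There are 200 camera calls.

## Working session

There is one attempt and no reset: what is moved stays moved. The work goes in short steps, Python scripts to look and compute and a tool call to move; the robot and the scene stay as the last step left them, time stands still between calls to the robot, and variables do not carry over. Pictures are saved under pics/ and viewed, at most 10 in all, crops included, and the job is handed in when it is done.

Besides the shell and the picture viewer there is one more tool, called as name(argument=value, ...) on one line, values as JSON. apply_moves: Moves the arm, as the interface text tells. Its arguments: {"type":"object","properties":{"rows":{"type":"array"},"fingers":{"type":"number"},"grip_force":{"type":"number"}},"required":["rows"]}

```bash
mkdir -p pics
cat > h.py <<'E'
import numpy as np, cv2
from bench import sense, eyes, job, models
from scipy.spatial.transform import Rotation as Ro
def cam(name):
    c=eyes.get_calibration(name); K=np.array(c["intrinsics"])
    if "R" in c: R=np.array(c["R"]); t=np.array(c["t"]); return K,R.T,-R.T@t
    s=sense(); M=np.array(c["mount"]); RT=Ro.from_euler('xyz',s["tcp_rot"],degrees=True).as_matrix()
    return K,RT@M[:3,:3],RT@M[:3,3]+np.array(s["tool_pos"])
def shot(name):
    C=cam(name); p,d=eyes.snapshot(name); return p,d,C
def cloud(d,C):
    K,R,t=C; v,u=np.mgrid[:400,:640]
    P=np.stack([(u-K[0,2])/K[0,0]*d,(v-K[1,2])/K[1,1]*d,d],-1)
    return P@R.T+t
def proj(X,C):
    K,R,t=C; q=(np.atleast_2d(X)-t)@R; q=q@K.T; return q[:,:2]/q[:,2:]
E
python3 - <<'E'
from h import *
s=sense(); print(s)
for c in("top","scene"):
    p,d,C=shot(c); cv2.imwrite(f"pics/{c}0.png",p[...,::-1]); np.savez(f"{c}0.npz",p=p,d=d,X=cloud(d,C))
    print(c,C)
    for n in("filter_panel","housing_slot","valve_knob","spindle_tip","slot_near","slot_far","stand","purge_unit"):
        for r in models.place_of(n,c)[:4]: print(c,n,round(r["confidence"],2),np.round(r["xyz"],0),proj(r["xyz"],C).round(0)[0])
E
```

```text
{'time': 0.0, 'joint_pos': array([-6.84922210e+01,  7.51720543e+00,  8.53279385e+01,  1.30457481e-03,
        8.72617503e+01, -4.89133500e+00]), 'qd': array([ 0.0392905 , -0.05729905, -0.02498189,  0.0303452 ,  0.05911026,
       -0.09177358]), 'joint_efforts': array([ 2.74446265e-04, -5.69398284e+01, -5.00548983e+01, -3.84692248e-04,
        1.50016072e-02,  6.26926453e-05]), 'tool_pos': array([ 266.61698794, -536.90336771,  230.23541885]), 'tcp_rot': array([-1.79893606e+02, -1.04126816e-02,  2.63990408e+01]), 'ft_force': array([ 0.85560961, -0.07777604,  0.62276546]), 'wrist_torque': array([-0.03027931,  0.02681627,  0.01141278]), 'grip_force': 0.0, 'finger_gap': 85.54600140783485}
top (array([[449.33735142,   0.        , 325.30452051],
       [  0.        , 449.33735142, 200.94258145],
       [  0.        ,   0.        ,   1.        ]]), array([[-0.01399985, -0.99765002,  0.06707036],
       [-0.99983688,  0.01320191, -0.01232556],
       [ 0.01141114, -0.06723198, -0.99767211]]), array([ 482.23687966,   10.53902913, 1238.78550343]))
top filter_panel 0.76 [364. 220.  -0.] [244. 27
[... 872 characters left out ...]
0.70283212, -0.71128846]]), array([241.25317863, 643.002652  , 800.55723121]))
scene filter_panel 0.91 [502. 244.  -0.] [295. 293.]
scene filter_panel 0.75 [638.  66.  22.] [286. 217.]
scene filter_panel 0.74 [365. 223.   4.] [352. 310.]
scene housing_slot 0.7 [638.  72.  72.] [284. 205.]
scene housing_slot 0.41 [633.   4.   3.] [299. 208.]
scene valve_knob 0.93 [407. 331.   1.] [313. 343.]
scene valve_knob 0.5 [496. 345.  -6.] [275. 331.]
scene spindle_tip 0.64 [617. -78.  88.] [318. 171.]
scene slot_near 0.67 [ 383. -304.   18.] [418. 170.]
scene slot_far 0.57 [ 451. -301.   14.] [396. 165.]
scene stand 0.94 [ 415. -306.    3.] [407. 170.]
scene purge_unit 0.63 [631.   4.  -0.] [300. 209.]
```

Run:
```python
from h import *
t=cv2.imread("pics/top0.png"); cv2.imwrite("pics/top0c.png",cv2.resize(t[110:310,150:480],None,fx=2.4,fy=2.4,interpolation=cv2.INTER_CUBIC))
s=cv2.imread("pics/scene0.png"); cv2.imwrite("pics/scene0c.png",cv2.resize(s[130:380,200:470],None,fx=2.4,fy=2.4,interpolation=cv2.INTER_CUBIC)[:600])
```

```text
(no output)
```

View pics/top0c.png

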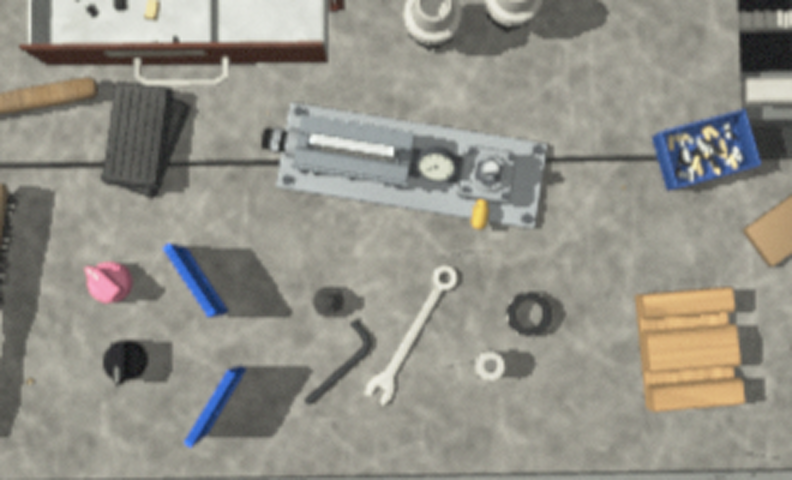

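View pics/scene0c.png

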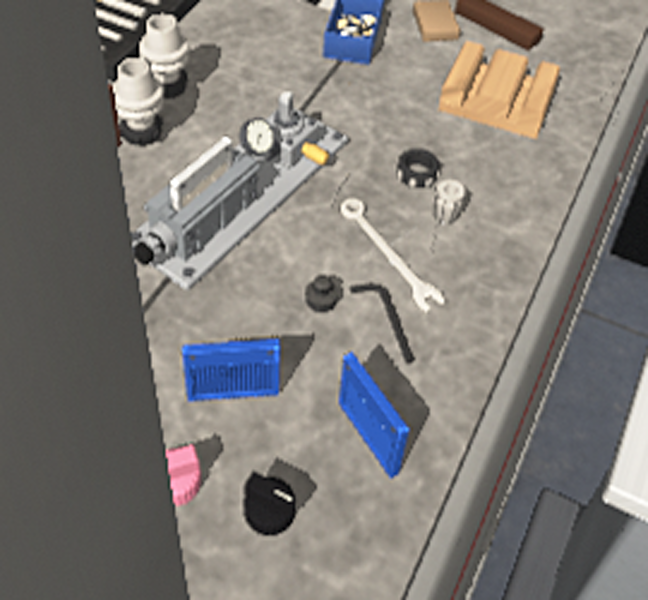

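The target panel is the silver one in the housing (top image ≈(296,171)). Its look-alikes are the blue panels at (244,276) and (235,227). The black knob is at (202,260), and the pink look-alike is at (196,227). The stand is at (434,254). Next I'll fit the outlines from depth.

Run:
```python
from h import *
z=np.load("top0.npz"); X=z["X"];p=z["p"]
def fit(n,c,r,lo,hi,off=0):
    m=(np.hypot(X[...,0]-c[0],X[...,1]-c[1])<r)&(X[...,2]>lo)&(X[...,2]<hi)
    q=X[m]; 
    if len(q)<5: print(n,len(q));return
    b=cv2.minAreaRect(q[:,:2].astype(np.float32)); e=np.linalg.eigh(np.cov(q[:,:2].T))[1][:,1]
    print(n,len(q),np.median(q[:,2]).round(1),np.round(b[0],1),np.round(b[1],1),round(b[2],1),"major axis deg",np.degrees(np.arctan2(e[1],e[0])).round(1))
fit("panel",(640,70),60,90,115)
fit("housing",(640,70),90,64,85)
fit("plate",(630,4),170,5,20)
fit("spindle",(618,-78),25,85,105)
fit("stand",(415,-302),95,35,55)
fit("knobbar",(409,331),40,38,55)
fit("knob",(409,331),40,15,55)
fit("plug",(485,145),40,15,55)
print(eyes.get_calibration("wrist"))
```

```text
panel 161 104.6 [639.1  68.6] [89.1 10.6] 80.0 major axis deg 80.3
housing 905 71.7 [639.   66.7] [172.   60.1] 80.1 major axis deg 79.2
plate 2143 11.9 [ 6.301e+02 -1.000e-01] [327.  319.5] 17.1 major axis deg 80.8
spindle 39 94.9 [615.8 -78.9] [14.2 18.8] 7.4 major axis deg 99.1
stand 1489 44.7 [ 415.8 -302.5] [129.9 101.6] 4.4 major axis deg -176.3
knobbar 112 46.0 [409.7 330.3] [45.  17.5] 2.7 major axis deg -179.7
knob 249 32.6 [411.2 330. ] [43.5 43.7] 36.4 major axis deg -178.8
plug 31 18.9 [476.8 112.2] [11.6 28.1] 73.4 major axis deg 165.8
{'intrinsics': array([[279.84503574,   0.        , 318.25905774],
       [  0.        , 279.84503574, 201.98563235],
       [  0.        ,   0.        ,   1.        ]]), 'mount': array([[-6.29761419e-04, -9.53721866e-01, -3.00689549e-01,
         7.75648338e+01],
       [ 9.99999765e-01, -5.19037619e-04, -4.48115821e-04,
         3.58457360e-01],
       [ 2.71308670e-04, -3.00689761e-01,  9.53721969e-01,
        -1.41865184e+02],
       [ 0.00000000e+00,  0.00000000e+00,  0.00000000e+00,
         1.00000000e+00]])}
```

Everything agrees with the given sizes. The panel centre is (639,69) with its top at 104.6. The unit's yaw is about -9.8° and the stand's about +4°. I'm moving over the panel now.

apply_moves(rows=[[0,0,0,0,0,-0.186],[0,0,0,0,0,-0.186],[0,0,0,0,0,-0.186],[0,0,0,0,0,-0.186],[0,0,0,0,0,-0.186]], fingers=60)

```text
time: 1.52
tool_pos: [266.8, -537.4, 231.3]
tcp_rot: [-180.0, 0.0, 80.0]
ft_force: [0.6, -0.4, 0.2]
finger_gap: 59.9
grip_force: 0.0
```

apply_moves(rows=[[55,22,0,0,0,0],[55,22,0,0,0,0],[55,22,0,0,0,0],[55,22,0,0,0,0],[55,22,0,0,0,0]])

```text
time: 2.15
tool_pos: [425.0, -284.9, 231.6]
tcp_rot: [180.0, 0.0, 79.7]
ft_force: [1.0, -0.5, -0.1]
finger_gap: 59.7
grip_force: 0.0
```

apply_moves(rows=[[55,22,0,0,0,0],[55,22,0,0,0,0],[55,22,0,0,0,0],[55,22,0,0,0,0],[55,22,0,0,0,0]])

```text
time: 2.78
tool_pos: [582.6, -33.9, 231.6]
tcp_rot: [180.0, 0.0, 79.7]
ft_force: [0.5, -0.4, 0.9]
finger_gap: 60.4
grip_force: 0.0
```

apply_moves(rows=[[55,21,0,0,0,0],[55,20,0,0,0,0],[0,0,0,0,0,0],[0,0,0,0,0,0],[0,0,0,0,0,0]])

```text
time: 3.4
tool_pos: [641.5, 64.0, 231.6]
tcp_rot: [180.0, 0.0, 79.6]
ft_force: [0.3, -0.7, 1.2]
finger_gap: 59.6
grip_force: 0.0
```

```bash
cat >> h.py <<'E'
def go(target,yaw=None):
    "shift in tool axes from the measured pose"
    s=sense(); R=Ro.from_euler('xyz',s["tcp_rot"],degrees=True).as_matrix()
    print("t",s["time"],"pos",s["tool_pos"].round(1),"rot",s["tcp_rot"].round(2),"f",s["ft_force"].round(1),"gap",round(s["finger_gap"],1),"gf",round(s["grip_force"],1))
    print("  shift tool",(R.T@(np.array(target)-s["tool_pos"])).round(1), "" if yaw is None else "rz %.3f"%-np.radians(yaw-s["tcp_rot"][2]))
def fit(X,n,c,r,lo,hi):
    m=(np.hypot(X[...,0]-c[0],X[...,1]-c[1])<r)&(X[...,2]>lo)&(X[...,2]<hi); q=X[m]
    if len(q)<5: print(n,len(q)); return
    b=cv2.minAreaRect(q[:,:2].astype(np.float32)); e=np.linalg.eigh(np.cov(q[:,:2].T))[1][:,1]
    print(n,len(q),"z",np.median(q[:,2]).round(1),"rect",np.round(b[0],1),np.round(b[1],1),round(b[2],1),"major",np.degrees(np.arctan2(e[1],e[0])).round(1),"mean",q.mean(0).round(1))
E
python3 - <<'E'
from h import *
go((639,68.6,80),80.1)
p,d,C=shot("wrist"); cv2.imwrite("pics/w1.png",p[...,::-1]); X=cloud(d,C); np.savez("w1.npz",p=p,d=d,X=X)
fit(X,"panel",(640,70),60,95,115); fit(X,"housing",(640,70),75,66,80); fit(X,"spindle",(615,-79),22,88,102)
E
```

```text
t 3.4 pos [641.5  64.  231.6] rot [1.7999e+02 1.0000e-02 7.9610e+01] f [ 0.3 -0.7  1.2] gap 59.6 gf 0.0
  shift tool [  4.1  -3.3 151.6] rz -0.009
panel 902 z 103.9 rect [640.9  68.8] [89.8  9.9] 79.7 major 80.0 mean [641.6  71.3 103.9]
housing 4157 z 70.9 rect [640.   63.1] [135.8  58.8] 79.7 major 80.0 mean [641.8  72.7  70.7]
spindle 168 z 93.2 rect [617.7 -77. ] [15.  18.3] 8.6 major 103.7 mean [617.2 -75.7  92.6]
```

View pics/w1.png

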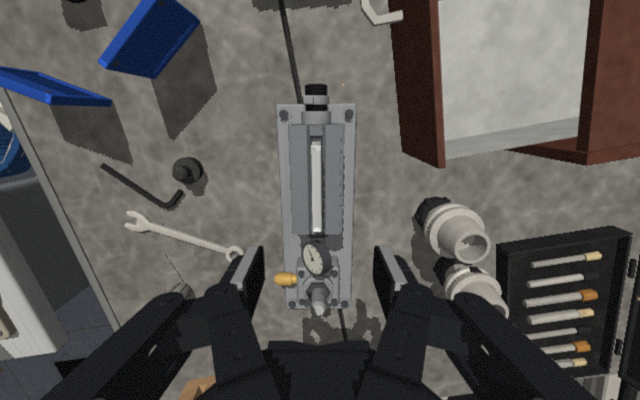

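The wrist view shows the silver panel centred between the fingers at column 316, rows 138-235. The gauge is at (316,258) and the spindle at (319,298). I'm descending.

apply_moves(rows=[[4.4,-1.9,40,0,0,-0.007],[0,0,45,0,0,0],[0,0,40,0,0,0],[0,0,20,0,0,0],[0,0,5,0,0,0]])

```text
time: 4.08
tool_pos: [640.0, 69.2, 80.5]
tcp_rot: [-179.9, 0.0, 80.0]
ft_force: [-0.1, 0.1, 0.2]
finger_gap: 60.2
grip_force: 0.0
```

apply_moves(rows=[[0,0,0,0,0,0],[0,0,0,0,0,0],[0,0,0,0,0,0],[0,0,0,0,0,0],[0,0,0,0,0,0]], fingers=0, grip_force=50)

```text
time: 4.7
tool_pos: [641.7, 70.0, 83.1]
tcp_rot: [179.9, -0.0, 80.1]
ft_force: [-0.6, 1.1, 7.0]
finger_gap: 9.1
grip_force: 50.1
```

apply_moves(rows=[[0,0,0,0,0,0],[0,0,0,0,0,0],[0,0,-5,0,0,0],[0,0,-5,0,0,0],[0,0,-10,0,0,0]])

```text
time: 5.32
tool_pos: [640.2, 69.9, 101.1]
tcp_rot: [-179.9, 0.0, 80.1]
ft_force: [-0.1, 0.6, -2.0]
finger_gap: 9.0
grip_force: 49.0
```

apply_moves(rows=[[0,0,-20,0,0,0],[0,0,-25,0,0,0],[0,0,-25,0,0,0],[0,0,-20,0,0,0],[0,0,-15,0,0,0]])

```text
time: 5.95
tool_pos: [641.1, 69.9, 208.3]
tcp_rot: [179.9, -0.0, 80.1]
ft_force: [0.1, -0.1, -1.2]
finger_gap: 8.9
grip_force: 49.0
```

Run:
```python
from h import *
go((445.7,-300.4,206),94)
p,d,C=shot("top"); X=cloud(d,C); s=sense()["tool_pos"]
p,d,C=shot("wrist"); cv2.imwrite("pics/w2.png",p[...,::-1])
p,d,C=shot("scene"); 
for r in models.place_of("filter_panel","scene"): print(r["confidence"],r["xyz"])
```

```text
t 5.95 pos [641.1  69.9 208.3] rot [ 1.7991e+02 -2.0000e-02  8.0090e+01] f [ 0.1 -0.1 -1.2] gap 8.9 gf 49.0
  shift tool [-398.4 -128.8    2. ] rz -0.243
0.88 [363.0, 221.1, 3.2]
0.69 [641.1, 69.4, 145.4]
```

View pics/w2.png

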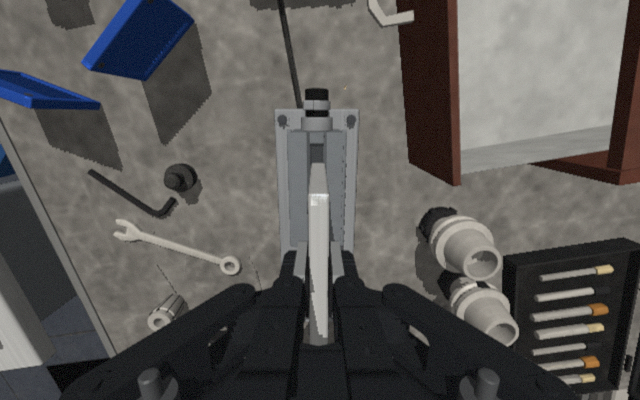

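The panel is held in the gripper (columns 308-330, rows 195-345), clear of the empty slot at (317,150), with its lower edge about 145 mm up. Carrying it over to the stand.

apply_moves(rows=[[-20,-6.4,0,0,0,0],[-45,-14.5,0,0,0,0],[-45,-14.5,0,0,0,0],[-45,-14.5,0,0,0,0],[-45,-14.5,0,0,0,0]])

```text
time: 6.78
tool_pos: [540.7, -117.8, 205.0]
tcp_rot: [-179.9, 0.0, 80.1]
ft_force: [1.2, -1.4, -0.6]
finger_gap: 8.9
grip_force: 49.0
```

apply_moves(rows=[[-45,-14.5,0,0,0,0],[-45,-14.5,0,0,0,0],[-45,-14.5,0,0,0,0],[-43,-14,0,0,0,0],[-20,-6.5,0,0,0,0]])

```text
time: 7.4
tool_pos: [443.0, -302.1, 205.1]
tcp_rot: [-179.9, -0.0, 79.9]
ft_force: [0.3, 0.1, -2.0]
finger_gap: 8.9
grip_force: 49.1
```

apply_moves(rows=[[0,0,0,0,0,-0.06],[0,0,0,0,0,-0.123],[0,0,0,0,0,-0.06],[0,0,0,0,0,0],[0,0,0,0,0,0]])

```text
time: 8.02
tool_pos: [445.0, -300.1, 205.7]
tcp_rot: [-180.0, -0.0, 93.9]
ft_force: [-0.2, 0.1, -1.6]
finger_gap: 8.7
grip_force: 49.1
```

Run:
```python
from h import *
go((445.7,-300.4,100),94)
p,d,C=shot("wrist"); cv2.imwrite("pics/w3.png",p[...,::-1]); X=cloud(d,C); np.savez("w3.npz",p=p,d=d,X=X)
fit(X,"stand",(415.8,-302.5),90,38,55)
for n in("slot_near","slot_far","stand"):
    for r in models.place_of(n,"wrist")[:2]: print(n,round(r["confidence"],2),np.round(r["xyz"],1))
p,d,C=shot("top"); Y=cloud(d,C); fit(Y,"paneltop",(446,-300),50,130,158)
z=np.load("top0.npz")["X"]; m=(abs(z[...,0]-415)<85)&(abs(z[...,1]+302)<70); q=z[m]
a=np.radians(4.0); 
for a in np.radians([3,4,5]):
    loc=(q[:,:2]-[415.8,-302.5])@np.array([[np.cos(a),-np.sin(a)],[np.sin(a),np.cos(a)]])
    k=(q[:,2]<30)&(q[:,2]>8)&(abs(loc[:,1])<45)
    for s in(-30,30):
        kk=k&(abs(loc[:,0]-s)<14); l=loc[kk]; print(np.degrees(a),s,kk.sum(),l[:,0].mean().round(1),"slope",np.polyfit(l[:,1],l[:,0],1).round(3))
```

```text
t 8.025 pos [ 445.  -300.1  205.7] rot [-1.7995e+02 -4.0000e-02  9.3910e+01] f [-0.2  0.1 -1.6] gap 8.7 gf 49.1
  shift tool [ -0.4   0.8 105.7] rz -0.002
stand 7333 z 43.9 rect [ 417.4 -303.1] [130.2 100.6] 4.1 major -172.3 mean [ 415.8 -298.9   43.6]
slot_near 0.89 [ 390.7 -303.8   15.8]
slot_far 0.77 [ 445.5 -307.1   17.3]
stand 0.62 [ 4.198e+02 -3.072e+02  3.000e-01]
paneltop 21 z 152.1 rect [ 446.4 -278.8] [ 7.3 46.8] 12.2 major 97.8 mean [ 446.5 -281.6  151.5]
3.0000000000000004 -30 164 -32.0 slope [-2.0e-02 -3.2e+01]
3.0000000000000004 30 164 29.1 slope [-0.03  29.139]
4.0 -30 164 -32.0 slope [-2.0000e-03 -3.1992e+01]
4.0 30 164 29.1 slope [-1.3000e-02  2.9128e+01]
5.0 -30 163 -32.0 slope [ 1.6000e-02 -3.1988e+01]
5.0 30 164 29.1 slope [7.0000e-03 2.9148e+01]
```

View pics/w3.png

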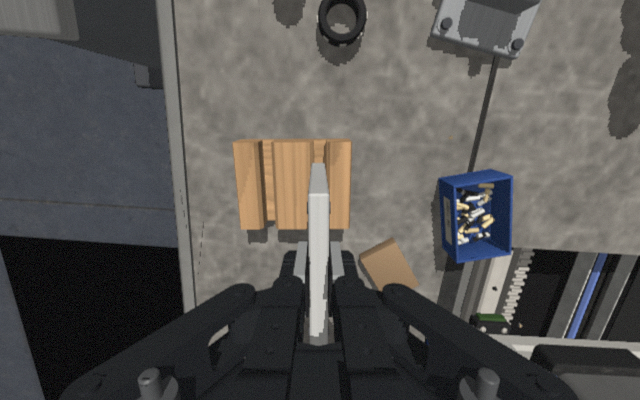

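The stand is seen at columns 235-350, rows 140-230. The panel is above the far slot (column ≈318), aligned within about 1.5 mm. Lowering it.

apply_moves(rows=[[0,1.3,25,0,0,-0.003],[0,0,35,0,0,0],[0,0,25,0,0,0],[0,0,7,0,0,0],[0,0,6,0,0,0]])

```text
time: 8.9
tool_pos: [447.4, -300.3, 108.8]
tcp_rot: [180.0, 0.0, 94.2]
ft_force: [-0.4, -0.6, -1.2]
finger_gap: 8.9
grip_force: 49.0
```

apply_moves(rows=[[0,0,6,0,0,0],[0,0,6,0,0,0],[0,0,6,0,0,0],[0,0,5,0,0,0],[0,0,3,0,0,0]])

```text
time: 9.52
tool_pos: [446.9, -299.9, 81.9]
tcp_rot: [-180.0, -0.0, 94.2]
ft_force: [0.5, 0.2, -1.2]
finger_gap: 8.7
grip_force: 49.0
```

apply_moves(rows=[[0,0,2,0,0,0],[0,0,2,0,0,0],[0,0,1,0,0,0],[0,0,0,0,0,0],[0,0,0,0,0,0]])

```text
time: 10.15
tool_pos: [447.3, -300.1, 78.4]
tcp_rot: [180.0, 0.0, 94.2]
ft_force: [-1.9, 1.9, 6.1]
finger_gap: 8.8
grip_force: 50.3
```

apply_moves(rows=[[0,0,1,0,0,0],[0,0,1,0,0,0],[0,0,0,0,0,0],[0,0,0,0,0,0],[0,0,0,0,0,0]])

```text
time: 10.78
tool_pos: [447.8, -300.2, 78.3]
tcp_rot: [179.9, 0.0, 94.2]
ft_force: [-6.6, 7.9, 21.3]
finger_gap: 9.1
grip_force: 52.9
```

apply_moves(rows=[[0,0,-1.5,0,0,0],[0,0,0,0,0,0],[0,0,0,0,0,0],[0,0,0,0,0,0],[0,0,0,0,0,0]], fingers=45)

```text
time: 11.4
tool_pos: [446.9, -300.0, 76.6]
tcp_rot: [-180.0, -0.0, 94.2]
ft_force: [0.7, 0.1, 0.1]
finger_gap: 45.0
grip_force: 0.0
```

apply_moves(rows=[[0,0,-5,0,0,0],[0,0,-15,0,0,0],[0,0,-30,0,0,0],[0,0,-35,0,0,0],[0,0,-35,0,0,0]])

```text
time: 12.02
tool_pos: [447.1, -300.1, 199.3]
tcp_rot: [179.9, 0.1, 94.2]
ft_force: [1.0, -0.6, -0.0]
finger_gap: 45.1
grip_force: 0.0
```

Run:
```python
from h import *
go((410,330.2,231),180)
p,d,C=shot("wrist"); cv2.imwrite("pics/w4.png",p[...,::-1]); X=cloud(d,C)
fit(X,"panel",(446,-300),60,90,115); fit(X,"stand",(416,-302),90,38,55)
p,d,C=shot("top"); X=cloud(d,C); fit(X,"paneltop",(446,-300),60,90,115)
p,d,C=shot("scene"); cv2.imwrite("pics/s4.png",cv2.resize(p[110:230,330:490,::-1],None,fx=4,fy=4))
```

```text
t 12.025 pos [ 447.1 -300.1  199.3] rot [1.7995e+02 5.0000e-02 9.4180e+01] f [ 1.  -0.6 -0. ] gap 45.1 gf 0.0
  shift tool [631.3   9.  -32.3] rz -1.498
panel 1053 z 99.2 rect [ 448.9 -301.4] [10.7 89.6] 4.6 major 94.2 mean [ 448.4 -298.8   99.1]
stand 8154 z 43.9 rect [ 417.5 -303.3] [130.1 101. ] 4.2 major -174.8 mean [ 417.3 -300.1   43.6]
paneltop 133 z 100.0 rect [ 446.8 -296.7] [10.4 82.2] 4.9 major 94.5 mean [ 447.  -295.4  100. ]
```

View pics/s4.png

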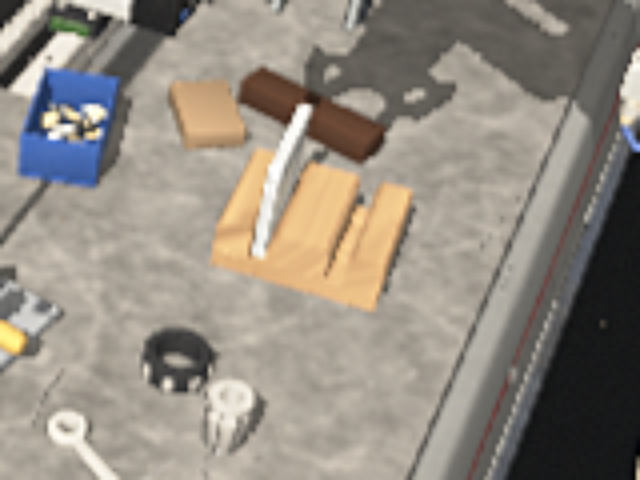

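The panel top reads 100 mm (15+85), so it is fully down in the far slot, upright and let go. Next I'll look closely at the spindle to get its flat, then fetch the knob.

apply_moves(rows=[[0,0,0,0,0,-0.164],[0,0,0,0,0,-0.164],[0,0,0,0,0,-0.164],[0,0,0,0,0,-0.164],[0,0,0,0,0,-0.164]], fingers=60)

```text
time: 12.8
tool_pos: [446.6, -299.7, 196.2]
tcp_rot: [-180.0, -0.1, 141.5]
ft_force: [-0.4, -0.1, 0.3]
finger_gap: 60.0
grip_force: 0.0
```

apply_moves(rows=[[0,0,0,0,0,-0.164],[0,0,0,0,0,-0.164],[0,0,0,0,0,-0.164],[0,0,0,0,0,-0.164],[0,0,0,0,0,-0.164]])

```text
time: 13.42
tool_pos: [446.6, -299.6, 196.2]
tcp_rot: [179.9, -0.0, -171.5]
ft_force: [0.2, -0.6, 0.7]
finger_gap: 59.9
grip_force: 0.0
```

apply_moves(rows=[[-39,39,0,0,0,0],[-39,39,0,0,0,0],[-39,39,0,0,0,0],[-39,39,0,0,0,0],[-39,39,0,0,0,0]])

```text
time: 14.05
tool_pos: [612.8, -77.7, 196.3]
tcp_rot: [180.0, -0.0, -171.9]
ft_force: [0.5, -0.8, -0.8]
finger_gap: 60.4
grip_force: 0.0
```

apply_moves(rows=[[0,0,20,0,0,0],[0,0,15,0,0,0],[0,0,0,0,0,0],[0,0,0,0,0,0],[0,0,0,0,0,0]])

```text
time: 14.68
tool_pos: [612.6, -80.2, 162.8]
tcp_rot: [-180.0, 0.1, -171.9]
ft_force: [-0.3, 0.1, 0.4]
finger_gap: 59.8
grip_force: 0.0
```

Run:
```python
from h import *
go((613.5,-79.2,165),188)
p,d,C=shot("wrist"); X=cloud(d,C); np.savez("w5.npz",p=p,d=d,X=X)
fit(X,"spindle",(614,-79),22,88,102); fit(X,"spindle2",(614,-79),22,76,102)
m=(np.hypot(X[...,0]-614,X[...,1]+79)<16)&(X[...,2]>86)
v,u=np.where(m); print(u.min(),u.max(),v.min(),v.max())
cu,cv=int(u.mean()),int(v.mean())
c=p[cv-45:cv+45,cu-55:cu+55,::-1]; cv2.imwrite("pics/w5.png",cv2.resize(c,None,fx=6,fy=6,interpolation=cv2.INTER_CUBIC)); print(cu,cv)
q=X[m&(X[...,2]>91.5)]; h=cv2.convexHull(q[:,:2].astype(np.float32))[:,0]; print(h.round(1).tolist())
print(models.place_of("spindle_tip","wrist"))
```

```text
t 14.675 pos [612.6 -80.2 162.8] rot [-1.7997e+02  8.0000e-02 -1.7192e+02] f [-0.3  0.1  0.4] gap 59.8 gf 0.0
  shift tool [-1.   0.8 -2.2] rz -6.282
spindle 382 z 93.7 rect [616.3 -79.1] [14.7 19.6] 9.0 major 97.4 mean [614.7 -79.3  93.1]
spindle2 484 z 93.1 rect [616.3 -79. ] [14.8 19.8] 8.6 major 96.6 mean [613.6 -79.4  90.8]
278 363 206 399
321 357
[[623.7000122070312, -80.5999984741211], [622.9000244140625, -75.0], [619.7000122070312, -71.30000305175781], [614.0999755859375, -69.69999694824219], [602.2999877929688, -68.19999694824219], [601.4000244140625, -69.19999694824219], [601.0999755859375, -69.5], [600.7999877929688, -70.0999984741211], [600.4000244140625, -70.5], [600.0999755859375, -71.0], [599.5, -72.4000015258789], [599.0, -73.9000015258789], [599.2000122070312, -77.5], [600.4000244140625, -84.0999984741211], [601.2000122070312, -87.5], [602.0, -89.5], [602.7000122070312, -90.30000305175781], [603.0, -90.5999984741211], [603.2999877929688, -90.80000305175781], [603.5, -91.0], [603.7000122070312, -91.19999694824219], [603.7999877929688, -91.30000305175781], [604.5999755859375, -91.9000015258789], [604.9000244140625, -92.0999984741211], [605.7000122070312, -92.0], [615.2000122070312, -89.19999694824219], [618.5, -87.9000015258789], [619.9000244140625, -86.9000015258789], [620.7000122070312, -86.0], [622.0, -84.19999694824219]]
[{'xyz': [619.9, -82.5, 98.7], 'confidence': 0.96}]
```

View pics/w5.png

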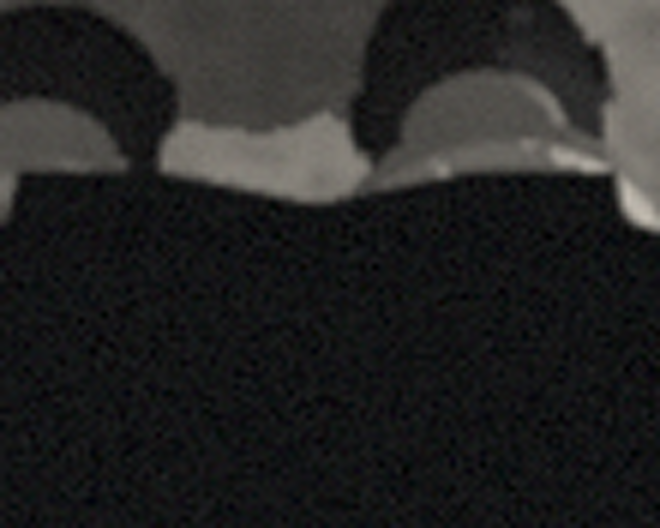

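My mask caught the gripper body. I'll redo the crop and fit the D outline.

Run:
```python
from h import *
z=np.load("w5.npz"); X=z["X"];p=z["p"]
m=(np.hypot(X[...,0]-614,X[...,1]+79)<16)&(X[...,2]>86)&(X[...,2]<98)
n,l,st,ce=cv2.connectedComponentsWithStats(m.astype(np.uint8)); i=1+st[1:,4].argmax(); m=l==i
print(st[i],ce[i]); cu,cv=ce[i].astype(int)
q=X[m&(X[...,2]>91)]; 
h=cv2.convexHull(q[:,:2].astype(np.float32))[:,0]
from scipy.optimize import minimize
def D(par):
    x,y,a=par; dx,dy=q[:,0]-x,q[:,1]-y; r=np.hypot(dx,dy); f=dx*np.cos(a)+dy*np.sin(a)
    return r,f
# fit: filled D mask on a grid vs. points
from scipy.spatial import cKDTree
g=np.stack(np.meshgrid(np.arange(598,630,.5),np.arange(-95,-63,.5)),-1).reshape(-1,2); occ=cKDTree(q[:,:2]).query(g)[0]<.8
def cost(par,R=9.6,F=4.7):
    x,y,a=par; dx,dy=g[:,0]-x,g[:,1]-y
    s=np.clip(np.minimum(R-np.hypot(dx,dy),F-dx*np.cos(a)-dy*np.sin(a))/.5+.5,0,1); return np.abs(s-occ).sum()
for R,F in((9.6,4.7),(10.2,5.2)):
    b=min((minimize(cost,(613.5,-79.2,np.radians(a)),args=(R,F),method="Nelder-Mead",options=dict(initial_simplex=np.array([[613.5,-79.2,np.radians(a)],[615.5,-79.2,np.radians(a)],[613.5,-77,np.radians(a)],[613.5,-79.2,np.radians(a+15)]]))) for a in(150,175,195,220)),key=lambda r:r.fun)
    print(R,b.x[:2].round(2),np.degrees(b.x[2]).round(1),b.fun,occ.sum())
cv2.imwrite("pics/w5b.png",cv2.resize(p[cv-30:cv+30,cu-40:cu+40,::-1],None,fx=8,fy=8,interpolation=cv2.INTER_CUBIC))
```

```text
[307 206  25  20 399] [319.25313283 215.31077694]
9.6 [614.09 -79.32] 186.2 136.92131011987385 1030
10.2 [614.11 -79.37] 188.3 82.2701116331412 1030
```

View pics/w5b.png

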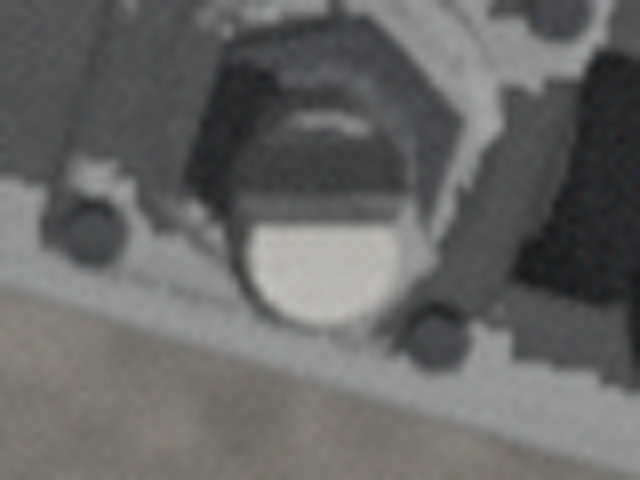

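The flat edge lies level in the wrist image (row 222, columns 248-400 of the crop). So the flat's normal is along tool x, at about 188°, and the axis is near (614,-79.3). On to the black knob.

apply_moves(rows=[[10,30,-15,0,0,0],[14.5,44,-10,0,0,0],[15,45,0,0,0,0],[15,45,0,0,0,0],[15,45,0,0,0,0]])

```text
time: 15.4
tool_pos: [513.5, 118.9, 187.5]
tcp_rot: [180.0, 0.1, -171.9]
ft_force: [0.4, 0.6, 0.7]
finger_gap: 60.2
grip_force: 0.0
```

apply_moves(rows=[[15,45,0,0,0,0],[15,45,0,0,0,0],[15,46,0,0,0,0],[15,45,0,0,0,0],[13,44,0,0,0,0.141]])

```text
time: 16.02
tool_pos: [409.2, 331.5, 187.5]
tcp_rot: [180.0, 0.1, 179.9]
ft_force: [0.6, 0.1, -0.1]
finger_gap: 60.2
grip_force: 0.0
```

apply_moves(rows=[[0,0,10,0,0,0],[0,0,15,0,0,0],[0,0,0,0,0,0],[0,0,0,0,0,0],[0,0,0,0,0,0]])

```text
time: 16.65
tool_pos: [410.5, 329.7, 162.3]
tcp_rot: [180.0, 0.0, -180.0]
ft_force: [0.5, -0.1, 0.4]
finger_gap: 60.0
grip_force: 0.0
```

Run:
```python
from h import *
go((410,330,60),180)
p,d,C=shot("wrist"); X=cloud(d,C); np.savez("w6.npz",p=p,d=d,X=X)
fit(X,"bar",(410,330),32,38,56); fit(X,"hub",(410,330),32,16,30)
cu,cv=proj((410,330,46),C)[0].astype(int); print(cu,cv)
print(models.place_of("valve_knob","wrist"))
c=np.clip(p[max(0,cv-70):cv+70,cu-80:cu+80,::-1]*2.0,0,255).astype(np.uint8)
cv2.imwrite("pics/w6.png",cv2.resize(c,None,fx=4,fy=4,interpolation=cv2.INTER_CUBIC))
```

```text
t 16.65 pos [410.5 329.7 162.3] rot [ 1.7997e+02  4.0000e-02 -1.7998e+02] f [ 0.5 -0.1  0.4] gap 60.0 gf 0.0
  shift tool [  0.5   0.2 102.3] rz -6.283
bar 700 z 45.0 rect [409.5 330.6] [15.7 46.9] 89.5 major 178.9 mean [410.3 330.4  44.9]
hub 837 z 22.9 rect [409.1 330.7] [44.4 45.6] 89.1 major 89.6 mean [408.  330.5  22.6]
318 196
[{'xyz': [408.3, 331.1, -7.0], 'confidence': 0.79}, {'xyz': [495.5, 349.4, 0.9], 'confidence': 0.56}]
```

View pics/w6.png

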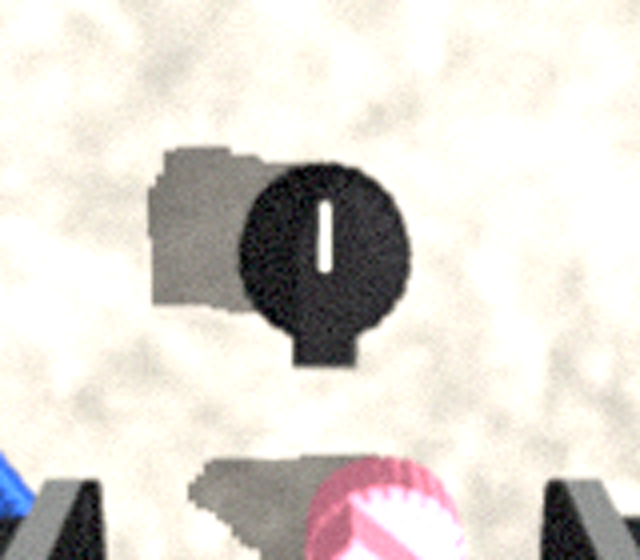

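The black knob is seen with its white line, so the nose is at (325,200) in the crop, toward the robot: nose yaw about 179.5°. The pink look-alike is lower in the view and clear of the fingers. Descending to grasp the bar.

apply_moves(rows=[[1,0.8,35,0,0,0],[0,0,45,0,0,0],[0,0,35,0,0,0],[0,0,15,0,0,0],[0,0,5,0,0,0]])

```text
time: 17.38
tool_pos: [408.8, 330.8, 26.6]
tcp_rot: [-180.0, -0.0, -179.9]
ft_force: [-0.2, 0.3, 0.9]
finger_gap: 60.1
grip_force: 0.0
```

apply_moves(rows=[[0,0,0,0,0,0],[0,0,0,0,0,0],[0,0,0,0,0,0],[0,0,0,0,0,0],[0,0,0,0,0,0]], fingers=0, grip_force=70)

```text
time: 18.0
tool_pos: [410.0, 331.5, 28.4]
tcp_rot: [179.9, 0.1, -179.9]
ft_force: [0.4, -0.3, 7.3]
finger_gap: 14.1
grip_force: 69.3
```

apply_moves(rows=[[0,0,0,0,0,0],[0,0,-5,0,0,0],[0,0,-30,0,0,0],[0,0,-50,0,0,0],[0,0,-50,0,0,0]])

```text
time: 18.62
tool_pos: [408.2, 330.6, 162.9]
tcp_rot: [-180.0, -0.1, -179.9]
ft_force: [0.8, 0.3, -1.5]
finger_gap: 14.4
grip_force: 68.4
```

Run:
```python
from h import *
go((614,-79.3,160),188.1)
p,d,C=shot("wrist"); X=cloud(d,C); cv2.imwrite("pics/w7.png",np.clip(p[100:400,120:520,::-1]*2.,0,255).astype(np.uint8)); np.savez("w7.npz",p=p,d=d,X=X)
```

```text
t 18.625 pos [408.2 330.6 162.9] rot [-1.7997e+02 -6.0000e-02 -1.7993e+02] f [ 0.8  0.3 -1.5] gap 14.4 gf 68.4
  shift tool [-205.3 -410.1    2.9] rz -6.423
```

View pics/w7.png

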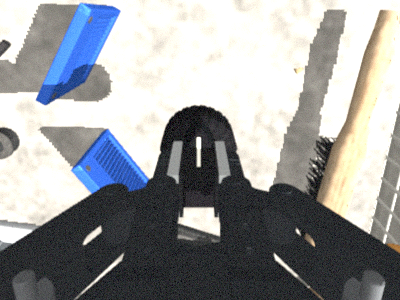

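The knob is held upright, with its white line along tool x at (198,150) in the crop. I'll check its offset in the tool while moving to above the spindle.

apply_moves(rows=[[-12,-24,0,0,0,0],[-21,-42,0,0,0,0],[-22,-43,0,0,0,0],[-22,-43,0,0,0,0],[-22,-43,0,0,0,0]])

```text
time: 19.3
tool_pos: [508.3, 134.6, 161.7]
tcp_rot: [180.0, -0.0, -179.9]
ft_force: [1.4, -0.4, -0.8]
finger_gap: 14.5
grip_force: 68.5
```

apply_moves(rows=[[-22,-43,0,0,0,0],[-22,-43,0,0,0,0],[-22,-43,0,0,0,0],[-21,-43,0,0,0,0],[-20,-43,0,0,0,0]])

```text
time: 19.92
tool_pos: [615.7, -80.2, 161.6]
tcp_rot: [180.0, -0.0, -179.9]
ft_force: [1.1, 0.2, -0.2]
finger_gap: 14.2
grip_force: 68.5
```

apply_moves(rows=[[0,0,0,0,0,-0.07],[0,0,0,0,0,-0.07],[0,0,0,0,0,0],[0,0,0,0,0,0],[0,0,0,0,0,0]])

```text
time: 20.55
tool_pos: [615.2, -78.6, 161.8]
tcp_rot: [-180.0, -0.0, -171.9]
ft_force: [-0.1, 0.5, -0.9]
finger_gap: 14.3
grip_force: 68.6
```

Run:
```python
from h import *
go((614,-79.3,130),188.1)
s=sense(); R=Ro.from_euler('xyz',s["tcp_rot"],degrees=True).as_matrix()
p,d,C=shot("wrist"); X=cloud(d,C); np.savez("w8.npz",p=p,d=d,X=X)
T=(X-s["tool_pos"])@R   # tool coords
m=(abs(T[...,1])<28)&(T[...,0]>-30)&(T[...,0]<40)&(d>0)
for lo,hi in((-22,-12),(-12,-2),(0,8),(8,28)):
    q=T[m&(T[...,2]>lo)&(T[...,2]<hi)]
    if len(q)>10: print(lo,hi,len(q),"x",np.percentile(q[:,0],[1,50,99]).round(1),"y",np.percentile(q[:,1],[1,50,99]).round(1),"z",np.median(q[:,2]).round(1))
q=T[m&(T[...,2]>1)&(T[...,2]<9)&(T[...,0]>8)]
h=cv2.convexHull(q[:,:2].astype(np.float32))[:,0]; h=h[h[:,0]>12]
A=np.c_[2*h,np.ones(len(h))]; c=np.linalg.lstsq(A,(h**2).sum(1),rcond=None)[0]; print("hub circle",c[:2],np.sqrt(c[2]+c[0]**2+c[1]**2))
# white line
w=(p.min(-1)>150)&m&(T[...,2]<-5); l=T[w]; print("line",len(l),l.mean(0), np.polyfit(l[:,0],l[:,1],1) if len(l)>5 else "")
p,d,C=shot("top"); X=cloud(d,C); 
for r in models.place_of("valve_knob","scene"): print(r)
```

```text
t 20.55 pos [615.2 -78.6 161.8] rot [-180.     -0.   -171.94] f [-0.1  0.5 -0.9] gap 14.3 gf 68.6
  shift tool [ 1.3 -0.5 31.8] rz -6.284
-22 -12 2635 x [-20.8   6.   23.1] y [-19.5  -0.3  19.2] z -16.8
-12 -2 482 x [ 6.1 10.8 23.7] y [-19.7   0.2  19.9] z -8.0
0 8 1087 x [ 1.  11.9 23.4] y [-21.5  -0.9  20.9] z 5.5
8 28 727 x [ 1.8 18.6 21.6] y [-22.1  -0.3  21.5] z 16.2
hub circle [4.73084864 0.05894475] 18.48323189144019
line 0 [nan nan nan] 
{'xyz': [408.1, 325.5, -1.2], 'confidence': 0.72}
{'xyz': [497.6, 349.2, -3.7], 'confidence': 0.66}<stdin>:14: RuntimeWarning: Mean of empty slice.
  ret = um.true_divide(
```

Run:
```python
from h import *
L=[]
for i in range(8):
    s=sense(); L.append(np.r_[s["tool_pos"],s["tcp_rot"][2]]); p,d=eyes.snapshot("wrist")
L=np.array(L); print(L.std(0).round(2)); P=L.mean(0); print(P.round(2))
a=np.radians(P[3]); D=np.array([614.3,-79.3])-P[:2]; print("dx",D@[np.cos(a),np.sin(a)],"dy",D@[np.sin(a),-np.cos(a)])
```

```text
[0.01 0.05 0.02 0.  ]
[ 615.31  -78.81  161.83 -171.91]
dx 1.066490355904879 dy -0.34767419145990314
```

apply_moves(rows=[[1,-0.4,10,0,0,0],[0,0,15,0,0,0],[0,0,9,0,0,0],[0,0,0,0,0,0],[0,0,0,0,0,0]])

```text
time: 21.72
tool_pos: [614.5, -79.4, 127.9]
tcp_rot: [-180.0, 0.0, -171.9]
ft_force: [0.1, 0.1, -0.7]
finger_gap: 14.3
grip_force: 68.6
```

apply_moves(rows=[[0,0,2,0,0,0],[0,0,2,0,0,0],[0,0,2,0,0,0],[0,0,1,0,0,0],[0,0,0,0,0,0]])

```text
time: 22.35
tool_pos: [614.3, -79.4, 120.7]
tcp_rot: [180.0, -0.0, -171.9]
ft_force: [0.2, -0.2, 0.4]
finger_gap: 14.6
grip_force: 68.6
```

apply_moves(rows=[[0,0,2,0,0,0],[0,0,2,0,0,0],[0,0,1,0,0,0],[0,0,0,0,0,0],[0,0,0,0,0,0]])

```text
time: 22.98
tool_pos: [614.2, -79.4, 115.5]
tcp_rot: [180.0, -0.0, -171.9]
ft_force: [-0.9, -0.7, -1.4]
finger_gap: 14.6
grip_force: 68.6
```

apply_moves(rows=[[0,0,2,0,0,0],[0,0,2,0,0,0],[0,0,1,0,0,0],[0,0,0,0,0,0],[0,0,0,0,0,0]])

```text
time: 23.6
tool_pos: [614.2, -79.4, 110.6]
tcp_rot: [180.0, -0.0, -171.9]
ft_force: [-2.6, -0.4, -1.6]
finger_gap: 14.4
grip_force: 68.6
```

apply_moves(rows=[[0.4,0,2,0,0,0],[0,0,2,0,0,0],[0,0,2,0,0,0],[0,0,1,0,0,0],[0,0,0,0,0,0]])

```text
time: 24.22
tool_pos: [614.1, -79.4, 103.6]
tcp_rot: [180.0, 0.0, -171.9]
ft_force: [-0.4, -0.1, -1.9]
finger_gap: 14.3
grip_force: 68.7
```

apply_moves(rows=[[0,0,1,0,0,0],[0,0,1,0,0,0],[0,0,0,0,0,0],[0,0,0,0,0,0],[0,0,0,0,0,0]])

```text
time: 24.85
tool_pos: [614.1, -79.5, 102.0]
tcp_rot: [-180.0, 0.0, -171.9]
ft_force: [-1.3, 0.8, 3.5]
finger_gap: 13.8
grip_force: 69.1
```

apply_moves(rows=[[0,0,2,0,0,0],[0,0,2,0,0,0],[0,0,2,0,0,0],[0,0,0,0,0,0],[0,0,0,0,0,0]])

```text
time: 25.48
tool_pos: [614.2, -79.5, 96.4]
tcp_rot: [-180.0, 0.0, -171.9]
ft_force: [-3.7, 1.4, 8.5]
finger_gap: 14.3
grip_force: 69.8
```

apply_moves(rows=[[0,0,1.5,0,0,0],[0,0,1.5,0,0,0],[0,0,1,0,0,0],[0,0,0,0,0,0],[0,0,0,0,0,0]])

```text
time: 26.1
tool_pos: [614.4, -79.5, 93.2]
tcp_rot: [-180.0, 0.1, -171.9]
ft_force: [-5.9, 1.4, 13.9]
finger_gap: 14.6
grip_force: 70.5
```

apply_moves(rows=[[0.3,0,0.7,0,0,0],[0,0,0.7,0,0,0],[0,0,0,0,0,0],[0,0,0,0,0,0],[0,0,0,0,0,0]])

```text
time: 26.72
tool_pos: [614.5, -79.5, 93.1]
tcp_rot: [-180.0, 0.1, -171.9]
ft_force: [-9.5, 3.5, 21.3]
finger_gap: 14.1
grip_force: 71.5
```

Run:
```python
from h import *
go((614.3,-79.3,93),188.1)
s=sense(); R=Ro.from_euler('xyz',s["tcp_rot"],degrees=True).as_matrix()
p,d,C=shot("wrist"); X=cloud(d,C); T=(X-s["tool_pos"])@R
m=(abs(T[...,1])<28)&(T[...,0]>-30)&(T[...,0]<40)&(d>0)
q=T[m&(T[...,2]>0)&(T[...,2]<9)]; print("hub top z tool",np.median(q[q[:,0]>12][:,2]), "world z", s["tool_pos"][2]-np.median(q[q[:,0]>12][:,2]),"exp pressed 89; unpressed 99")
p,d,C=shot("top"); X=cloud(d,C); fit(X,"panel",(446,-300),60,90,115)
```

```text
t 26.725 pos [614.5 -79.5  93.1] rot [-1.7997e+02  1.1000e-01 -1.7190e+02] f [-9.5  3.5 21.3] gap 14.1 gf 71.5
  shift tool [0.2 0.2 0.1] rz -6.283
hub top z tool 5.779161692893805 world z 87.28461529889047 exp pressed 89; unpressed 99
panel 151 z 100.0 rect [ 447.6 -301.4] [10.4 90.4] 4.1 major 94.2 mean [ 447.5 -300.6   99.7]
```

```bash
python3 -c "
from h import *
print(job.hand_in())"
```

```text
the job is handed in; nothing more can be done
None
```

The job is handed in: the filter panel stands fully down in the stand's far slot, let go, and the knob is fully on the spindle, held pressed against its stop with about 21 N. `hand_in` returned no verdict, so I can't confirm how it was judged.

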